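# Slide a board carrier under the inspection hood and register it against its stops

## Task

Put the black board carrier, boards first, into the open end of the inspection station's lane, slide it under the white hood until its nose is home against the orange end stop, and push it over so that its long edge lies flush against the orange side stop as well. Carry it level, do not knock the hood hard, and leave the other things on the bench where they are.

Things in the scene. Friction and masses are not known exactly. Their poses are not given: they have to be found in the camera images.
- carrier: Loose board carrier, 0.2 to 0.45 kg: a black plate 190 mm long (x) by 110 mm wide (y) by 10 mm thick, with four round brass-coloured boards (parts rise to 17 mm) on its nose half (+x) and an upright blue grip fin at its tail. Origin: centre of the plate's underside; x points to the nose, z up. It starts flat on the bench.
- fin (a point): Centre of the top of the carrier's blue fin (carrier x = -60, y = 0, z = 55 mm), axes as the carrier's. The fin is 40 mm long (x), 16 mm thick (y) and stands up from a low blue foot, 50 mm wide in y, whose top is 14 mm above the carrier's underside.
- station: Inspection station fixed to the bench (place and turn vary): aluminium bed 300 mm (x) by 170 mm (y), 6 mm thick. Origin: centre of the bed's underside. The carrier lies on the bed's top and slides along +x in a lane 124 mm wide (14 mm side play), from y = -62 to +62 mm. Entry end at x = -150 mm; open above from there to the hood at x = +50 mm.
- end_stop (a point): Middle of the lower edge of the orange end stop's face (station x = 130, y = 0, z = 6 mm), axes as the station's; the face looks to -x, is 90 mm wide and 14 mm high. The carrier's nose edge must lie against it.
- side_stop (a point): Point on the lower edge of the orange side stop's face (station x = 0, y = 62, z = 6 mm), axes as the station's; the face looks to -y, is 14 mm high and runs from x = -150 to +130 mm. The carrier's long +y edge must lie against it. Facing it, at y = -62 mm, is a grey guard rail of the same height, from x = +20 to +145 mm.
- hood: White hood, fixed on the station with the same origin and axes: spans the full width over x = +50 to +145 mm, underside 36 mm and top 81 mm above the bench (30 mm clear above the bed), on dark posts outside the rails. A black camera barrel on it, 60 mm in diameter, at x = 100 mm, y = 0, rises to 146 mm.
- home (a point): Point on the bed's top where the carrier's origin lies when the carrier is home against both orange stops (station x = 35 mm, y = 7 mm, z = 6 mm); its axes are those of the station, and the carrier's axes then agree with them. The fin's centre is then 75 mm short of the hood's entry.
- spool: Bystander: green and silver solder spool standing on its end, 64 mm in diameter, 50 mm tall; origin at the centre of its underside.
- flux: Bystander: bottle with a red cap, 52 mm in diameter, 100 mm tall; origin at the centre of its underside.
- parts_box: Bystander: open white box of small parts, 80 by 130 by 45 mm; origin at the centre of its underside.
- trays: Bystander: stack of clear trays of boards, 130 by 160 by 42 mm; origin at the centre of its underside.
- nose (a point): Middle of the carrier's nose edge, on the plate's underside: carrier x = +95 mm, y = 0, z = 0.
Not all that is in view belongs to the job. Leave any brown or purple look-alike of the carrier alone.

How it is judged:
By the outcome, as a careful person would: the job done as asked, in the order asked, and still so for the second after the job is handed in, with the robot touching nothing.
It also fails if it takes over 48 s, if anything falls off the work surface, if the arm or the gripper's body presses on something with over 40 N, if the wrist force passes 120 N, or if a joint passes its speed limit or range.

## Robot

A 7-joint arm with a two-finger parallel gripper is mounted at the origin on the work surface. World frame = base frame: x ahead of the robot, y to its left, z up, the work surface at z = 0. Lengths are in mm, angles in rad, forces in N, time in s.
With the tool pointing down it reaches from about 350 to 900 mm from the base axis. Payload 19.9 kg.
Tool frame: the origin (TCP) lies midway between the tips of the shut fingers; the grasp point (between the pads) lies 19 mm behind it; z points along the fingers, y is the line along which they close (so a half turn about z gives the same grasp; the last joint's range is limited). The gripper opens to 85 mm and grips with 20 to 120 N. Pads are 22 mm wide; open, the fingers measure 114 mm over their backs; the gripper's body (76 mm by 85 mm) begins 54 mm behind the grasp point. The pads swing forward as they close: fully open they stand 13 mm farther back than shut.
Start: joints at [1.079, 0.417, -0.01, 1.614, 0.005, 1.111, -0.053], TCP at [272.296, -562.544, 231.26] pointing down, gripper open.
Joint ranges: [-2.81, 2.81], [-0.39, 2.02], [-1.27, 1.25], [0.06, 2.57], [-1.19, 4.33], [0.19, 2], [-2.82, 2.82]. Speed limits (rad/s): [1.89, 1.89, 2.39, 2.39, 3.01, 3.01, 3.01].

## Interface

Orientations are given as [roll, pitch, yaw] about the fixed x, y, z axes, in that order (R = Rz(yaw) Ry(pitch) Rx(roll)).
In Python, from bench import robot gives the robot as it stands.
- The arm moves only by the tool jog_arm, never from a script. Its argument "motion" is a list of rows, each a list of 6 numbers: the shift along the tool's x, y, z in mm, then the turn, a rotation vector about the tool's x, y, z in rad. A call has 1 to 20 rows; each row shifts and turns the commanded pose from where the row before left it, along the tool's axes as they then stand; what a row does not reach is not made up. A row lasts 1/10 s, in which the tool goes at most 50 mm and 8.59 degrees, less where a joint would pass 70% of its speed; a pose out of reach is approached as far as the arm can. A call is refused whole if a number of a shift passes 50 or a number of a turn 0.15, either way. A call with a gripper value outside its range is refused whole. "fingers" is the finger opening in mm, from 0 to 85.4, set as the call begins (left out, the last holds). The fingers move at their own pace and stop on an object; the grip force is fixed at half the most. Time passes only in rows, so rows that do not move let the fingers close. It gives the time, the measured TCP pose, the force, the opening and the grip force at its end, in the units of the state.
- robot.state(): the state, without advancing time (a new reading comes with each control period).
- robot.grab_frame(name): name is "side" or "top"; returns a dict with "image" (384x512x3 uint8, red, green, blue), "mtx" (3x3 intrinsics, pixels), "rvec" (rotation vector, rad) and "tvec" (3), from world to camera coordinates, as OpenCV has them. Camera axes: x right, y down, z forward; pixel columns grow to the right and rows downward; lengths in mm; the calibration is good to about 2 mm. A picture is of the moment at which its call begins. There is no depth.
- robot.sign_off(): hands the job in; it is judged then, once.
Trained networks look in a picture, given as the dict that the camera call returned (one of the last four; its "shot" number tells which), for a name from the list of things; names that differ only in an ending like _2 or _b are one class to them, and where a whole thing is asked for, a point or a joint stands for the part that bears it (a point fixed in the world has none). Each returns a list of dicts, best first, with "score" (0 to 1); they miss things now and then, are a little off and sometimes report something else, mostly with a low value. They report only what shows in the picture. A call takes as long as a camera call. They do not tell look-alikes from the thing itself.
- robot.cut_out(thing, picture): "region" (384x512 bool, what is visible of it) and "point" ([column, row] in pixels, amid what is visible of it).
The state is a dict: "time_s": time; "q": joint angles; "qvel": joint speeds; "joint_efforts": joint torques, N m; "eef_pos": TCP position; "orientation": TCP orientation; "wrist_force": force on the tool from outside, world axes, zero at the start; "wrist_torque": the same for the moment, N m; "width": finger opening in mm; "grasp_force": force on a finger pad.
Only numpy, scipy, OpenCV 4.12 (cv2) and the standard library are available. Lean on these libraries where they do the work, as an engineer would, in place of code of your own. Each camera call takes 0.05 s, during which the arm holds its last target. There are 200 camera calls.

## Working session

There is one attempt and no reset: what is moved stays moved. The work goes in short steps, Python scripts to look and compute and a tool call to move; the robot and the scene stay as the last step left them, time stands still between calls to the robot, and variables do not carry over. Pictures are saved under pics/ and viewed, at most 10 in all, crops included, and the job is handed in when it is done.

Besides the shell and the picture viewer there is one more tool, called after "Emit:" by a JSON object that holds its "name" and its "arguments". jog_arm: Moves the arm, as the interface text tells. Its arguments: {"type":"object","properties":{"motion":{"type":"array","items":{"type":"array","items":{"type":"number"}}},"fingers":{"type":"number"}},"required":["motion"]}

```bash
mkdir -p pics; ls; cat > h.py <<'E'
import numpy as np, cv2, pickle
from bench import robot
def grab(n):
    f=robot.grab_frame(n); return f
def save(f,name): cv2.imwrite('pics/'+name,cv2.cvtColor(f['image'],cv2.COLOR_RGB2BGR))
def ray(f,uv,z):
    R=cv2.Rodrigues(np.array(f['rvec'],float))[0];t=np.array(f['tvec'],float).ravel()
    d=R.T@np.linalg.inv(f['mtx'])@np.array([uv[0],uv[1],1.]);c=-R.T@t
    return c+d*(z-c[2])/d[2]
def proj(f,P):
    return cv2.projectPoints(np.array(P,float).reshape(-1,1,3),np.array(f['rvec'],float),np.array(f['tvec'],float),np.array(f['mtx'],float),None)[0].reshape(-1,2)
E
python3 - <<'E'
from h import *
for n in('top','side'):
    f=grab(n);save(f,n+'0.png');pickle.dump(f,open(n+'0.pkl','wb'))
    for th in('carrier','fin','station','end_stop','side_stop','hood'):
        for r in robot.cut_out(th,f)[:3]:
            print(n,th,round(r['score'],2),np.round(r['point']),r['region'].sum(),np.round(ray(f,r['point'],10)))
s=robot.state();print(s['eef_pos'],s['orientation'],s['time_s'])
E
```

```text
pics
top carrier 0.97 [301. 123.] 1634 [ 777. -140.   10.]
top carrier 0.8 [189. 184.] 1602 [551. 259.  10.]
top carrier 0.74 [206. 253.] 1691 [306. 189.  10.]
top fin 0.72 [205. 253.] 1820 [308. 191.  10.]
top fin 0.71 [185. 185.] 1666 [546. 271.  10.]
top fin 0.65 [243. 120.] 934 [785.  69.  10.]
top station 0.75 [306. 193.] 4244 [ 522. -160.   10.]
top end_stop 0.85 [304. 195.] 4293 [ 517. -153.   10.]
top side_stop 0.56 [308. 196.] 4264 [ 512. -165.   10.]
top side_stop 0.53 [334. 198.] 1502 [ 509. -255.   10.]
top hood 0.69 [334. 196.] 1464 [ 514. -258.   10.]
top hood 0.45 [308. 196.] 4223 [ 512. -166.   10.]
side carrier 0.82 [278. 364.] 2880 [259. 416.  10.]
side carrier 0.74 [201. 162.] 1175 [ 772. -131.   10.]
side carrier 0.73 [291. 278.] 2986 [312. 205.  10.]
side fin 0.74 [189. 268.] 2769 [550. 282.  10.]
side fin 0.66 [282. 366.] 2901 [252. 415.  10.]
side fin 0.65 [292. 277.] 2974 [313. 201.  10.]
side station 0.9 [274. 171.] 4115 [ 524. -190.   10.]
side end_stop 0.73 [272. 175.] 4230 [ 521. -168.   10.]
side hood 0.71 [290. 152.] 1700 [ 520. -322.   10.]
[ 272.2813714  -562.53263649  231.25909108] [-3.14149351e+00  3.72595874e-05  4.50805016e-01] 0.7
```

View pics/top0.png

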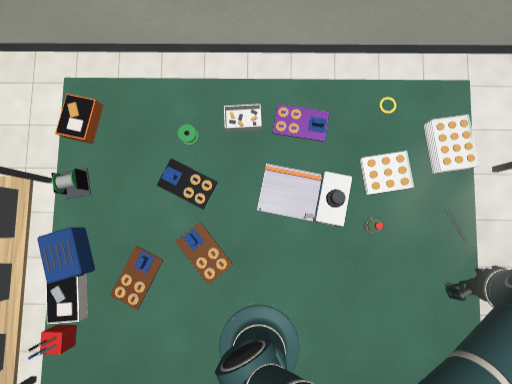

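View pics/side0.png

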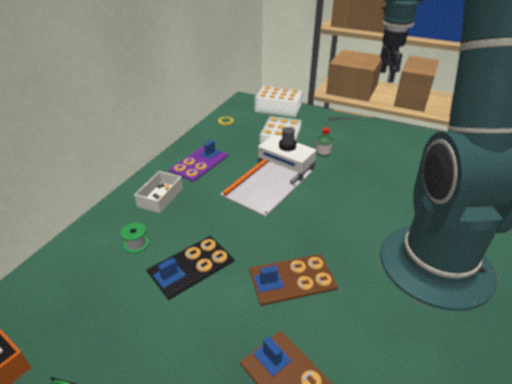

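```bash
cat > fit.py <<'E'
from h import *
from scipy.optimize import minimize
S=4
def box(x0,x1,y0,y1,z0,z1): return [[x,y,z] for x in(x0,x1) for y in(y0,y1) for z in(z0,z1)]
def cyl(x,y,r,z0,z1): return [[x+r*np.cos(a),y+r*np.sin(a),z] for a in np.arange(0,6.28,.3) for z in(z0,z1)]
CAR=[box(-95,95,-55,55,0,10),box(-80,-40,-8,8,10,55)]
STA=[box(-150,150,-85,85,0,6),box(50,145,-85,85,36,81),cyl(100,0,30,81,146),box(-150,130,62,70,6,20)]
def world(P,p):
    x,y,a=p[:3];z=p[3] if len(p)>3 else 0;c,s=np.cos(a),np.sin(a);P=np.array(P,float)
    return np.c_[x+c*P[:,0]-s*P[:,1],y+s*P[:,0]+c*P[:,1],P[:,2]+z]
def sil(f,M,p):
    m=np.zeros((384*S,512*S),np.uint8)
    for B in M:
        q=(proj(f,world(B,p))+.5)*S-.5
        cv2.fillConvexPoly(m,cv2.convexHull(np.round(q*16).astype(np.int32)),255,shift=4)
    return cv2.resize(m,(512,384),interpolation=cv2.INTER_AREA)/255.
def fitp(fs,masks,M,p0):
    rois=[cv2.dilate((np.maximum(sil(f,M,p0),m)>0).astype(np.uint8),np.ones((9,9)))>0 for f,m in zip(fs,masks)]
    def c(u):
        p=[p0[0]+u[0]*10,p0[1]+u[1]*10,p0[2]+u[2]*.1]+list(p0[3:])
        return sum((abs(sil(f,M,p)-m)*r).sum()/m.sum() for f,m,r in zip(fs,masks,rois))
    best=None
    for s in(1,-.5):
        r=minimize(c,[0,0,0] if best is None else best.x,method='Nelder-Mead',options=dict(initial_simplex=(np.zeros(3) if best is None else best.x)+s*np.vstack([np.zeros(3),np.eye(3)]),xatol=.01,fatol=1e-4))
        if best is None or r.fun<best.fun: best=r
    u=best.x;return np.array([p0[0]+u[0]*10,p0[1]+u[1]*10,p0[2]+u[2]*.1]),best.fun
def nongreen(f,near):
    hsv=cv2.cvtColor(f['image'],cv2.COLOR_RGB2HSV).astype(int)
    g=(hsv[...,0]>65)&(hsv[...,0]<95)&(hsv[...,1]>90)
    return (~g&near).astype(float)
def draw(f,M,p,name,roi,k=6):
    im=cv2.cvtColor(f['image'],cv2.COLOR_RGB2BGR);u0,v0,u1,v1=roi
    im=cv2.resize(im[v0:v1,u0:u1],None,fx=k,fy=k,interpolation=cv2.INTER_CUBIC)
    for B in M:
        q=(proj(f,world(B,p))+.5-[u0,v0])*k
        cv2.polylines(im,[cv2.convexHull(np.round(q).astype(np.int32))],True,(0,0,255),1)
    return im
E
cat > a.py <<'E'
from fit import *
fs=[pickle.load(open(n+'0.pkl','rb')) for n in('top','side')]
ims=[]
for nm,M,p0 in(('car',CAR,[560,250,-2.0]),('sta',STA,[515,-160,-1.7])):
    nears=[cv2.dilate((sil(f,M,p0)>0).astype(np.uint8),np.ones((25,25)))>0 for f in fs]
    ms=[nongreen(f,n) for f,n in zip(fs,nears)]
    p,c=fitp(fs,ms,M,p0);p,c=fitp(fs,ms,M,p);print(nm,p,c)
    for f,m in zip(fs,ms): print(fitp([f],[m],M,p))
    np.save(nm+'.npy',p)
    for f in fs:
        q=np.vstack([proj(f,world(B,p)) for B in M]);a=(q.min(0)-8).astype(int);b=(q.max(0)+8).astype(int)
        im=draw(f,M,p,'',(a[0],a[1],b[0],b[1]));s=min(390/im.shape[1],290/im.shape[0]);im=cv2.resize(im,None,fx=s,fy=s,interpolation=cv2.INTER_AREA);C=np.zeros((290,390,3),np.uint8);C[:im.shape[0],:im.shape[1]]=im;ims.append(C)
cv2.imwrite('pics/fit.png',np.vstack([np.hstack(ims[:2]),np.hstack(ims[2:])]))
E
python3 a.py
```

```text
car [554.1120561  267.77256263  -2.02677956] 0.1866473669166225
(array([553.28360892, 267.27165961,  -2.02725399]), np.float64(0.02876595545901505))
(array([555.50150964, 268.30135498,  -2.02238948]), np.float64(0.15098039215686276))
sta [ 518.73619055 -144.84572971   -1.74933136] 0.35557500187652924
(array([ 519.10175376, -145.55208154,   -1.7577027 ]), np.float64(0.07458048528995992))
(array([ 518.44490226, -141.33226476,   -1.75161291]), np.float64(0.277404756825249))
```

View pics/fit.png

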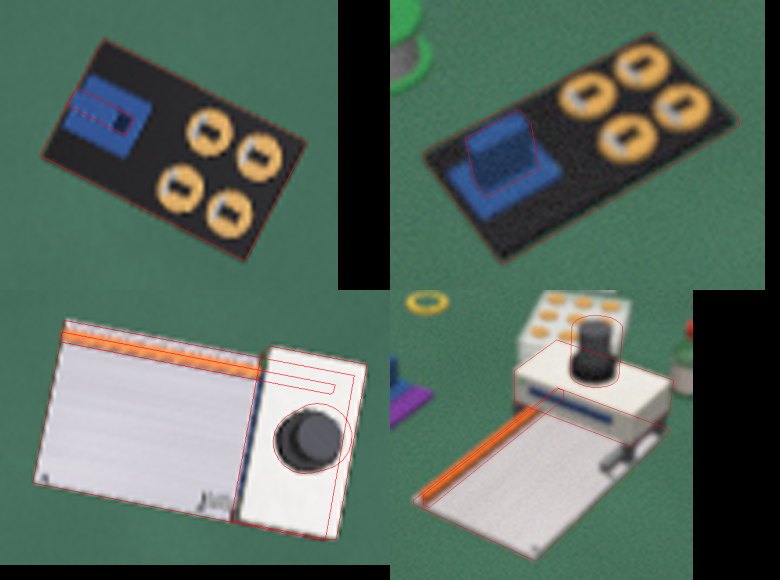

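Emit:
{"name": "jog_arm", "arguments": {"motion": [[15,-15,0,0,0,0],[30,-30,0,0,0,0],[30,-30,0,0,0,0],[30,-30,0,0,0,0],[30,-30,0,0,0,0],[30,-30,0,0,0,0],[30,-30,0,0,0,0],[30,-30,0,0,0,0],[30,-30,0,0,0,0],[30,-30,0,0,0,0],[30,-30,0,0,0,0],[30,-30,0,0,0,0],[30,-30,0,0,0,0],[30,-30,0,0,0,0],[30,-30,0,0,0,0],[30,-30,0,0,0,0],[30,-30,0,0,0,0],[30,-30,0,0,0,0],[30,-30,0,0,0,0],[30,-30,0,0,0,0]], "fingers": 85}}

```text
time_s: 2.7
eef_pos: [544.4, 220.5, 231.3]
orientation: [3.141, -0.0, 0.45]
wrist_force: [0.8, -0.4, 0.4]
width: 85.0
grasp_force: 0.0
```

Emit:
{"name": "jog_arm", "arguments": {"motion": [[30,-30,0,0,0,0],[20,-20,0,0,0,0],[10,-10,0,0,0,0],[0,0,20,0,0,-0.11],[0,0,20,0,0,-0.11],[0,0,20,0,0,-0.11],[0,0,20,0,0,-0.11],[0,0,20,0,0,-0.11],[0,0,10,0,0,-0.11],[0,0,0,0,0,0]]}}

```text
time_s: 3.7
eef_pos: [571.4, 297.7, 119.8]
orientation: [-3.14, 0.002, 1.112]
wrist_force: [0.1, -0.3, 0.5]
width: 85.0
grasp_force: 0.0
```

Emit:
{"name": "jog_arm", "arguments": {"motion": [[9,-1.2,0,0,0,0],[9,-1.2,0,0,0,-0.003],[0,0,20,0,0,0],[0,0,20,0,0,0],[0,0,20,0,0,0],[0,0,20,0,0,0],[0,0,15,0,0,0],[0,0,5,0,0,0],[0,0,0,0,0,0],[0,0,0,0,0,0]]}}

```text
time_s: 4.7
eef_pos: [578.1, 316.7, 22.2]
orientation: [3.141, -0.001, 1.114]
wrist_force: [0.5, 0.1, 0.5]
width: 85.1
grasp_force: 0.0
```

Emit:
{"name": "jog_arm", "arguments": {"motion": [[0,0,0,0,0,0],[0,0,0,0,0,0],[0,0,0,0,0,0],[0,0,0,0,0,0],[0,0,0,0,0,0],[0,0,0,0,0,0],[0,0,0,0,0,0],[0,0,0,0,0,0],[0,0,0,0,0,0],[0,0,0,0,0,0]], "fingers": 0}}

```text
time_s: 5.7
eef_pos: [577.8, 316.3, 21.5]
orientation: [3.142, -0.0, 1.114]
wrist_force: [-1.3, -0.2, 5.8]
width: 15.3
grasp_force: 59.4
```

Emit:
{"name": "jog_arm", "arguments": {"motion": [[0,0,-3,0,0,0],[0,0,-6,0,0,0],[0,0,-10,0,0,0],[0,0,-10,0,0,0],[0,0,-10,0,0,0],[0,0,-6,0,0,0],[0,0,0,0,0,0],[0,0,0,0,0,0]]}}

```text
time_s: 6.5
eef_pos: [577.7, 316.1, 66.3]
orientation: [3.142, 0.0, 1.114]
wrist_force: [0.2, -0.1, -2.2]
width: 15.1
grasp_force: 58.4
```

```bash
python3 - <<'E'
from fit import *
f=grab('side');t=grab('top');s=robot.state();print(s['eef_pos'],s['orientation'],s['wrist_force'],s['wrist_torque'])
p=[554.3,267.9,-2.027,44.5]
a=draw(f,CAR,p,'',(135,205,265,305),3);b=draw(t,CAR,p,'',(145,145,245,225),4)
cv2.imwrite('pics/lift.png',np.hstack([a,b[:300]]))
E
```

```text
[577.43715408 316.07432796  65.80332237] [-3.14111126e+00  5.45627691e-04  1.11382458e+00] [-0.27339566 -0.11928724 -2.06114603] [ 0.08226919 -0.01194053  0.03912837]
```

View pics/lift.png

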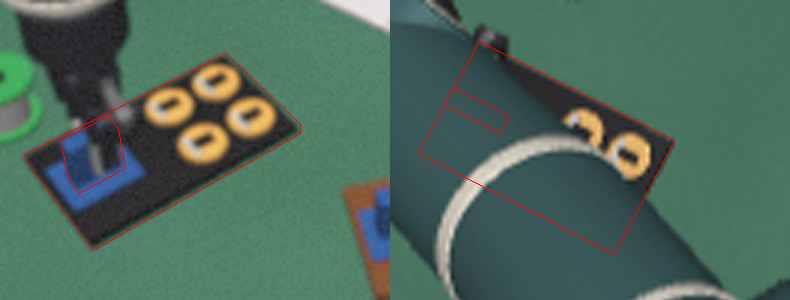

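Emit:
{"name": "jog_arm", "arguments": {"motion": [[-5,2.5,0,0,0,0],[-10,5,0,0,0,0],[-15,7.3,0,0,0,-0.04],[-15,7.3,0,0,0,-0.04],[-15,7.3,0,0,0,-0.04],[-15,7.3,0,0,0,-0.04],[-15,7.3,0,0,0,-0.04],[-15,7.3,0,0,0,-0.04],[-10,5,0,0,0,-0.03],[-5,2.5,0,0,0,0],[0,0,0,0,0,0],[0,0,0,0,0,0]]}}

```text
time_s: 7.8
eef_pos: [591.4, 184.2, 66.3]
orientation: [-3.141, -0.0, 1.383]
wrist_force: [-0.6, -0.2, -2.0]
width: 15.1
grasp_force: 58.5
```

Emit:
{"name": "jog_arm", "arguments": {"motion": [[-5,-3,0,0,0,-0.003],[-9,-5,3,0,0,0],[-5,-3,6,0,0,0],[0,0,8,0,0,0],[0,0,5,0,0,0],[0,0,0,0,0,0],[0,0,0,0,0,0],[0,0,0,0,0,0]]}}

```text
time_s: 8.6
eef_pos: [577.5, 167.5, 44.4]
orientation: [3.141, -0.0, 1.387]
wrist_force: [-0.2, -0.1, -2.4]
width: 15.0
grasp_force: 58.5
```

```bash
python3 - <<'E'
from fit import *
f=grab('side');t=grab('top');s=robot.state();print(s['eef_pos'],s['orientation'])
a=s['orientation'][2];x,y,z=s['eef_pos'];X=np.array([-np.cos(a),-np.sin(a)]);o=np.array([x,y])+53.5*X
p=[o[0],o[1],a-np.pi,z-21.5];print(p)
M=[[world(B,p) for B in CAR],[world(B,[519,-145.3,-1.755]) for B in STA[:1]+STA[3:]]]
M=M[0]+M[1]
a=draw(f,M,[0,0,0],'',(170,130,330,255),3);b=draw(t,M,[0,0,0],'',(205,145,365,245),3)
b=np.vstack([b,np.zeros((75,480,3),np.uint8)])
cv2.imwrite('pics/pre.png',cv2.resize(np.hstack([a,b]),(800,312)))
E
```

```text
[577.4720948  167.3859544   44.50751607] [ 3.14131839e+00 -2.54385790e-04  1.38692853e+00]
[np.float64(567.690500563272), np.float64(114.78775658234002), np.float64(-1.7546641285750706), np.float64(23.007516072953493)]
```

View pics/pre.png

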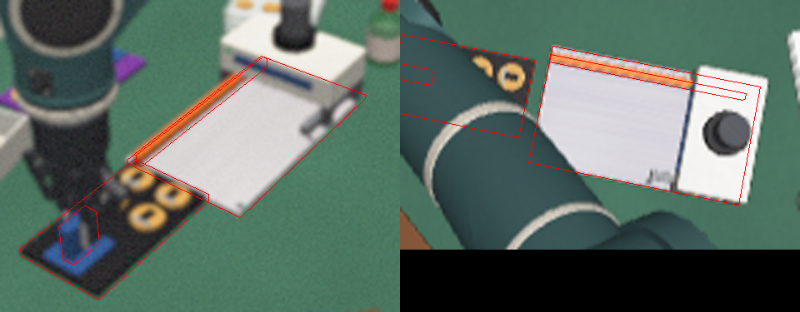

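Emit:
{"name": "jog_arm", "arguments": {"motion": [[0,0,4,0,0,0],[0,0,5,0,0,0],[0,0,4,0,0,0],[-5,0,0,0,0,0],[-10,0,0,0,0,0],[-15,0,0,0,0,0],[-20,0,0,0,0,0],[-20,0,0,0,0,0],[-20,0,0,0,0,0],[-20,0,0,0,0,0],[-20,0,0,0,0,0],[-20,0,0,0,0,0],[-15,0,0,0,0,0],[-10,0,0,0,0,0],[-5,0,0,0,0,0],[0,0,0,0,0,0],[0,0,0,0,0,0]]}}

```text
time_s: 10.4
eef_pos: [544.5, -9.0, 31.4]
orientation: [3.142, -0.001, 1.388]
wrist_force: [-0.4, 0.2, -2.8]
width: 15.0
grasp_force: 58.5
```

Emit:
{"name": "jog_arm", "arguments": {"motion": [[0,0,1,0,0,0],[0,0,1,0,0,0],[0,0,0,0,0,0],[0,0,0,0,0,0]]}}

```text
time_s: 10.8
eef_pos: [544.3, -9.5, 29.2]
orientation: [-3.141, -0.0, 1.387]
wrist_force: [1.1, 0.2, -2.1]
width: 15.2
grasp_force: 58.5
```

Emit:
{"name": "jog_arm", "arguments": {"motion": [[0,0,0.7,0,0,0],[0,0,0.5,0,0,0],[0,0,0,0,0,0],[0,0,0,0,0,0]]}}

```text
time_s: 11.2
eef_pos: [544.4, -9.8, 28.1]
orientation: [-3.141, -0.0, 1.387]
wrist_force: [0.5, 0.6, -3.0]
width: 15.3
grasp_force: 58.5
```

Emit:
{"name": "jog_arm", "arguments": {"motion": [[0,0,0.4,0,0,0],[0,0,0,0,0,0],[0,0,0,0,0,0]]}}

```text
time_s: 11.5
eef_pos: [544.4, -9.8, 27.7]
orientation: [-3.142, -0.0, 1.387]
wrist_force: [-0.5, -0.3, -2.8]
width: 15.4
grasp_force: 58.6
```

Emit:
{"name": "jog_arm", "arguments": {"motion": [[0,0,0.5,0,0,0],[0,0,0,0,0,0],[0,0,0,0,0,0]]}}

```text
time_s: 11.8
eef_pos: [544.4, -9.8, 27.5]
orientation: [3.142, 0.0, 1.387]
wrist_force: [-2.5, -0.2, 5.7]
width: 15.2
grasp_force: 59.8
```

Emit:
{"name": "jog_arm", "arguments": {"motion": [[0,0,0.5,0,0,0],[0,0,0,0,0,0],[0,0,0,0,0,0]]}}

```text
time_s: 12.1
eef_pos: [544.4, -9.8, 27.5]
orientation: [3.141, 0.001, 1.387]
wrist_force: [-7.8, -1.3, 18.0]
width: 15.2
grasp_force: 61.6
```

Emit:
{"name": "jog_arm", "arguments": {"motion": [[0,0,-0.7,0,0,0],[-5,0,0,0,0,0],[-10,0,0,0,0,0],[-10,0,0,0,0,0],[-10,0,0,0,0,0],[-10,0,0,0,0,0],[-10,0,0,0,0,0],[-10,0,0,0,0,0],[-10,0,0,0,0,0],[-10,0,0,0,0,0],[-8,0,0,0,0,0],[-5,0,0,0,0,0],[-2,0,0,0,0,0],[0,0,0,0,0,0],[0,0,0,0,0,0]]}}

```text
time_s: 13.6
eef_pos: [526.0, -109.1, 27.5]
orientation: [3.142, 0.001, 1.386]
wrist_force: [-0.3, 0.4, 6.2]
width: 15.1
grasp_force: 60.0
```

Emit:
{"name": "jog_arm", "arguments": {"motion": [[-2,0,0,0,0,0],[-3,0,0,0,0,0],[-3,0,0,0,0,0],[-3,0,0,0,0,0],[-2,0,0,0,0,0],[-1,0,0,0,0,0],[0,0,0,0,0,0],[0,0,0,0,0,0]]}}

```text
time_s: 14.4
eef_pos: [523.5, -122.3, 27.5]
orientation: [3.141, 0.0, 1.387]
wrist_force: [0.3, 3.8, 4.8]
width: 15.4
grasp_force: 59.8
```

Emit:
{"name": "jog_arm", "arguments": {"motion": [[-0.5,0,0,0,0,0],[-0.5,0,0,0,0,0],[-0.5,0,0,0,0,0],[0,0,0,0,0,0],[0,0,0,0,0,0]]}}

```text
time_s: 14.9
eef_pos: [523.2, -123.6, 27.5]
orientation: [3.141, -0.0, 1.387]
wrist_force: [0.8, 4.6, 6.0]
width: 15.2
grasp_force: 59.8
```

Emit:
{"name": "jog_arm", "arguments": {"motion": [[-0.5,0,0,0,0,0],[-0.5,0,0,0,0,0],[-0.5,0,0,0,0,0],[0,0,0,0,0,0],[0,0,0,0,0,0]]}}

```text
time_s: 15.4
eef_pos: [523.0, -125.1, 27.5]
orientation: [3.141, -0.0, 1.387]
wrist_force: [1.4, 4.3, 5.2]
width: 15.4
grasp_force: 59.8
```

Emit:
{"name": "jog_arm", "arguments": {"motion": [[-0.5,0,0,0,0,0],[-0.5,0,0,0,0,0],[0,0,0,0,0,0],[0,0,0,0,0,0]]}}

```text
time_s: 15.8
eef_pos: [522.8, -126.1, 27.5]
orientation: [3.141, -0.0, 1.387]
wrist_force: [0.9, 3.4, 5.9]
width: 15.3
grasp_force: 59.8
```

Emit:
{"name": "jog_arm", "arguments": {"motion": [[-0.5,0,0,0,0,0],[-0.5,0,0,0,0,0],[0,0,0,0,0,0],[0,0,0,0,0,0]]}}

```text
time_s: 16.2
eef_pos: [522.6, -127.1, 27.5]
orientation: [3.141, -0.0, 1.387]
wrist_force: [1.2, 4.1, 5.7]
width: 15.3
grasp_force: 59.8
```

Emit:
{"name": "jog_arm", "arguments": {"motion": [[-0.5,0,0,0,0,0],[-0.5,0,0,0,0,0],[0,0,0,0,0,0],[0,0,0,0,0,0]]}}

```text
time_s: 16.6
eef_pos: [522.5, -127.6, 27.5]
orientation: [3.141, -0.001, 1.387]
wrist_force: [1.4, 6.8, 6.1]
width: 15.3
grasp_force: 59.8
```

Emit:
{"name": "jog_arm", "arguments": {"motion": [[-0.5,0,0,0,0,0],[-0.5,0,0,0,0,0],[0,0,0,0,0,0],[0,0,0,0,0,0]]}}

```text
time_s: 17.0
eef_pos: [522.4, -127.7, 27.5]
orientation: [3.141, -0.002, 1.388]
wrist_force: [1.8, 12.7, 4.5]
width: 15.1
grasp_force: 59.8
```

Emit:
{"name": "jog_arm", "arguments": {"motion": [[0,1,0,0,0,0],[0,1,0,0,0,0],[0,1,0,0,0,0],[0,1,0,0,0,0],[0,0.5,0,0,0,0],[0,0,0,0,0,0],[0,0,0,0,0,0]]}}

```text
time_s: 17.7
eef_pos: [523.8, -127.6, 27.5]
orientation: [-3.136, -0.001, 1.388]
wrist_force: [-26.8, 18.9, 35.0]
width: 15.2
grasp_force: 64.1
```

Emit:
{"name": "jog_arm", "arguments": {"motion": [[0,0.5,0,0,0,0],[0,0.5,0,0,0,0],[0,0,0,0,0,0],[0,0,0,0,0,0]]}}

```text
time_s: 18.1
eef_pos: [524.3, -127.6, 27.5]
orientation: [-3.135, -0.001, 1.388]
wrist_force: [-30.4, 20.0, 40.6]
width: 15.3
grasp_force: 65.4
```

Emit:
{"name": "jog_arm", "arguments": {"motion": [[0,0.5,0,0,0,0],[0,0.5,0,0,0,0],[0,0,0,0,0,0],[0,0,0,0,0,0]]}}

```text
time_s: 18.5
eef_pos: [525.2, -127.5, 27.4]
orientation: [-3.135, -0.001, 1.388]
wrist_force: [-30.5, 21.8, 38.6]
width: 15.2
grasp_force: 67.3
```

Emit:
{"name": "jog_arm", "arguments": {"motion": [[0.5,0,-0.5,0,0,0],[0,0,-0.5,0,0,0],[0,0,0,0,0,0],[0,0,0,0,0,0]]}}

```text
time_s: 18.9
eef_pos: [527.4, -128.3, 27.8]
orientation: [-3.139, -0.002, 1.387]
wrist_force: [-4.0, 13.3, 2.1]
width: 15.5
grasp_force: 59.6
```

```bash
python3 - <<'E'
from fit import *
f=grab('side');t=grab('top');s=robot.state()
x,y,z=s['eef_pos'];a=s['orientation'][2];o=np.array([x,y])-53.5*np.array([np.cos(a),np.sin(a)])
d=o-[519,-145.3];X=np.array([np.cos(-1.755),np.sin(-1.755)]);print(s['eef_pos'],s['wrist_force'],s['wrist_torque'],d@X,d@[-X[1],X[0]])
a=cv2.resize(f['image'][130:230,210:330],None,fx=5,fy=5,interpolation=cv2.INTER_CUBIC)
cv2.imwrite('pics/s2.png',a[...,::-1])
E
```

```text
[ 527.40276473 -128.29127802   27.76377757] [-3.51527012 13.53243564  0.71752903] [ 2.54875065  0.86619041 -0.46198741] 35.239925792756125 5.187691049140175
```

View pics/s2.png

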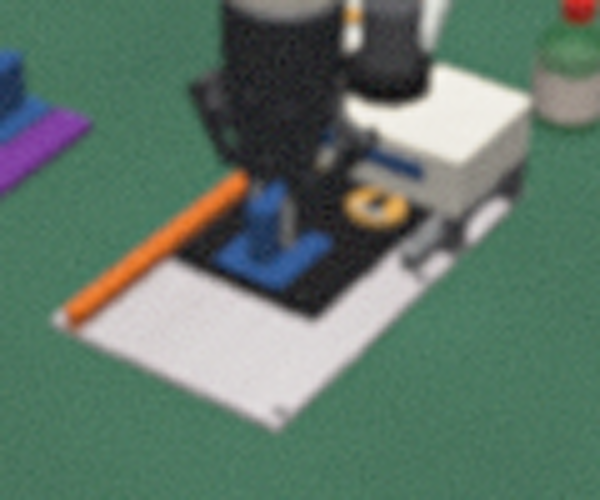

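Emit:
{"name": "jog_arm", "arguments": {"motion": [[0,0.4,0,0,0,0],[0,0.4,0,0,0,0],[0,0,0,0,0,0],[0,0,0,0,0,0]]}}

```text
time_s: 19.4
eef_pos: [527.9, -128.2, 27.7]
orientation: [-3.138, -0.002, 1.387]
wrist_force: [-5.4, 14.2, 2.4]
width: 14.9
grasp_force: 60.1
```

Emit:
{"name": "jog_arm", "arguments": {"motion": [[0,0.4,0,0,0,0],[0,0.4,0,0,0,0],[0,0,0,0,0,0],[0,0,0,0,0,0]]}}

```text
time_s: 19.8
eef_pos: [528.5, -128.2, 27.6]
orientation: [-3.138, -0.002, 1.387]
wrist_force: [-6.0, 14.5, 3.6]
width: 15.2
grasp_force: 60.7
```

Emit:
{"name": "jog_arm", "arguments": {"motion": [[0,0.4,0,0,0,0],[0,0.4,0,0,0,0],[0,0,0,0,0,0],[0,0,0,0,0,0]]}}

```text
time_s: 20.2
eef_pos: [529.0, -128.2, 27.6]
orientation: [-3.137, -0.002, 1.387]
wrist_force: [-8.5, 16.4, 5.2]
width: 15.0
grasp_force: 61.6
```

Emit:
{"name": "jog_arm", "arguments": {"motion": [[0,0.4,0,0,0,0],[0,0.4,0,0,0,0],[0,0,0,0,0,0],[0,0,0,0,0,0]]}}

```text
time_s: 20.6
eef_pos: [529.6, -128.3, 27.6]
orientation: [-3.137, -0.002, 1.387]
wrist_force: [-10.4, 16.6, 7.0]
width: 15.1
grasp_force: 62.1
```

Emit:
{"name": "jog_arm", "arguments": {"motion": [[0,0.4,0,0,0,0],[0,0.4,0,0,0,0],[0,0,0,0,0,0],[0,0,0,0,0,0]]}}

```text
time_s: 21.0
eef_pos: [529.9, -128.4, 27.6]
orientation: [-3.136, -0.001, 1.387]
wrist_force: [-16.1, 16.9, 11.9]
width: 15.4
grasp_force: 63.1
```

Emit:
{"name": "jog_arm", "arguments": {"motion": [[0,0.4,-0.3,0,0,0],[0,0.4,0,0,0,0],[0,0,0,0,0,0],[0,0,0,0,0,0]]}}

```text
time_s: 21.4
eef_pos: [530.0, -128.4, 27.7]
orientation: [-3.134, -0.001, 1.387]
wrist_force: [-19.4, 18.9, 13.6]
width: 14.9
grasp_force: 63.3
```

Emit:
{"name": "jog_arm", "arguments": {"motion": [[0,0.4,0,0,0,0],[0,0.4,0,0,0,0],[0,0,0,0,0,0],[0,0,0,0,0,0]]}}

```text
time_s: 21.8
eef_pos: [530.0, -128.4, 27.7]
orientation: [-3.133, -0.001, 1.387]
wrist_force: [-26.8, 19.7, 20.5]
width: 15.3
grasp_force: 64.6
```

```bash
python3 - <<'E'
from h import *
s=robot.state();print(s['wrist_force'],s['wrist_torque'],s['orientation'],s['q'])
E
```

```text
[-26.83828283  19.71875009  20.45408435] [ 3.74135691  5.30652601 -1.11933225] [-3.13285368e+00 -8.33326589e-04  1.38724342e+00] [ 0.6753171   0.65453918 -0.63037935  1.92491114  0.55222947  0.7505614
 -0.45968933]
```

Emit:
{"name": "jog_arm", "arguments": {"motion": [[0,-0.7,0,0,0,0],[0,-0.7,0,0,0,0],[0,-0.7,0,0,0,0],[0,0,0,0,0,0],[0,0,0,0,0,0]]}}

```text
time_s: 22.3
eef_pos: [530.0, -128.5, 27.8]
orientation: [-3.137, -0.002, 1.387]
wrist_force: [-8.8, 15.1, 2.6]
width: 15.2
grasp_force: 61.1
```

Emit:
{"name": "jog_arm", "arguments": {"motion": [[0,0,0,0,0,0],[0,0,0,0,0,0],[0,0,0,0,0,0],[0,0,0,0,0,0],[0,0,0,0,0,0],[0,0,0,0,0,0]], "fingers": 45}}

```text
time_s: 22.9
eef_pos: [532.2, -130.2, 28.7]
orientation: [-3.142, 0.0, 1.387]
wrist_force: [-0.2, 0.5, 0.4]
width: 45.0
grasp_force: 0.0
```

```bash
python3 - <<'E'
from fit import *
f=grab('side');t=grab('top');s=robot.state();print(s['eef_pos'],s['wrist_force'],s['wrist_torque'],s['width'])
a=cv2.resize(f['image'][130:210,230:330],None,fx=7,fy=7,interpolation=cv2.INTER_CUBIC)
cv2.imwrite('pics/s3.png',a[...,::-1])
E
```

```text
[ 532.17926449 -130.0990854    28.68667995] [-0.42349378  0.61785197 -0.2235672 ] [-0.00533512 -0.06099295 -0.01107744] 44.79911749839873
```

View pics/s3.png

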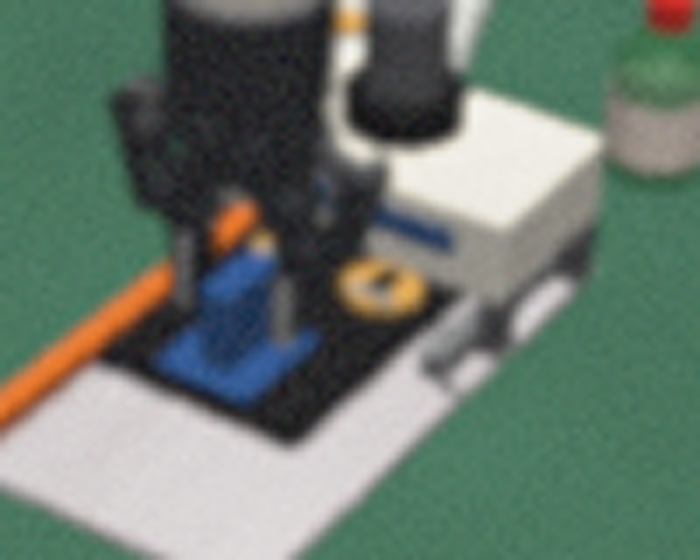

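Emit:
{"name": "jog_arm", "arguments": {"motion": [[0,-2,-5,0,0,0],[0,0,-15,0,0,0],[0,0,-20,0,0,0],[0,0,-20,0,0,0],[0,-10,-5,0,0,0],[2,-20,0,0,0,0],[2,-20,0,0,0,0],[2,-20,0,0,0,0],[2,-15,0,0,0,0],[0,-5,0,0,0,0],[0,0,0,0,0,0],[0,0,0,0,0,0]]}}

```text
time_s: 24.2
eef_pos: [443.7, -105.7, 93.9]
orientation: [3.141, 0.0, 1.386]
wrist_force: [-0.3, -0.1, 0.2]
width: 45.2
grasp_force: 0.0
```

Emit:
{"name": "jog_arm", "arguments": {"motion": [[0,0,0,0,0,0],[0,0,0,0,0,0],[0,0,10,0,0,0],[0,0,20,0,0,0],[0,0,20,0,0,0],[0,0,15,0,0,0],[0,0,10,0,0,0],[0,0,5,0,0,0],[0,0,0,0,0,0],[0,0,0,0,0,0]], "fingers": 0}}

```text
time_s: 25.2
eef_pos: [443.4, -105.3, 14.0]
orientation: [3.141, 0.0, 1.387]
wrist_force: [0.2, -0.1, 0.6]
width: 0.2
grasp_force: 0.0
```

```bash
python3 - <<'E'
from fit import *
f=grab('side');s=robot.state();print(s['eef_pos'],s['wrist_force'],s['orientation'],s['width'])
a=cv2.resize(f['image'][120:220,220:340],None,fx=6,fy=6,interpolation=cv2.INTER_CUBIC)
cv2.imwrite('pics/s4.png',a[...,::-1])
E
```

```text
[ 443.48826539 -105.45089331   14.14548923] [ 0.31597544 -0.37343402 -0.35803597] [3.14089923e+00 1.23918322e-04 1.38679192e+00] 0.26370388044245097
```

View pics/s4.png

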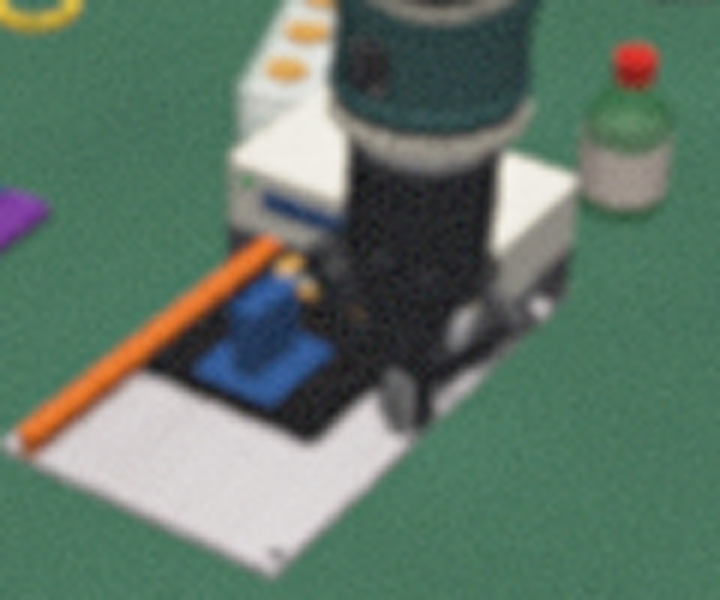

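Emit:
{"name": "jog_arm", "arguments": {"motion": [[0,3,2,0,0,0],[0,4,1,0,0,0],[0,3,0,0,0,0],[0,2,0,0,0,0],[0,1,0,0,0,0],[0,0,0,0,0,0]]}}

```text
time_s: 25.85
eef_pos: [456.0, -107.8, 10.7]
orientation: [-3.141, -0.0, 1.387]
wrist_force: [-1.4, -0.3, -0.1]
width: -0.0
grasp_force: 0.0
```

Emit:
{"name": "jog_arm", "arguments": {"motion": [[0,1,0,0,0,0],[0,1,0,0,0,0],[0,1,0,0,0,0],[0,0,0,0,0,0]]}}

```text
time_s: 26.25
eef_pos: [459.0, -108.3, 10.7]
orientation: [3.142, -0.0, 1.387]
wrist_force: [-0.0, -0.6, -0.4]
width: 0.1
grasp_force: 0.0
```

Emit:
{"name": "jog_arm", "arguments": {"motion": [[0,1,0,0,0,0],[0,1,0,0,0,0],[0,0,0,0,0,0]]}}

```text
time_s: 26.55
eef_pos: [461.0, -108.7, 10.7]
orientation: [-3.142, -0.0, 1.387]
wrist_force: [0.4, -0.1, -0.7]
width: -0.1
grasp_force: 0.0
```

Emit:
{"name": "jog_arm", "arguments": {"motion": [[0,1,0,0,0,0],[0,1,0,0,0,0],[0,0,0,0,0,0]]}}

```text
time_s: 26.85
eef_pos: [462.9, -109.0, 10.7]
orientation: [-3.142, -0.0, 1.387]
wrist_force: [0.1, 0.1, 0.3]
width: -0.1
grasp_force: 0.0
```

Emit:
{"name": "jog_arm", "arguments": {"motion": [[0,1,0,0,0,0],[0,1,0,0,0,0],[0,0,0,0,0,0]]}}

```text
time_s: 27.15
eef_pos: [465.0, -109.4, 10.7]
orientation: [3.142, -0.0, 1.387]
wrist_force: [-0.7, 0.6, 0.3]
width: -0.4
grasp_force: 0.0
```

Emit:
{"name": "jog_arm", "arguments": {"motion": [[0,1,0,0,0,0],[0,0.5,0,0,0,0],[0,0,0,0,0,0]]}}

```text
time_s: 27.45
eef_pos: [466.3, -109.7, 10.7]
orientation: [-3.142, -0.0, 1.387]
wrist_force: [0.1, -0.1, 0.8]
width: -0.0
grasp_force: 0.0
```

Emit:
{"name": "jog_arm", "arguments": {"motion": [[0,1,0,0,0,0],[0,1,0,0,0,0],[0,0,0,0,0,0]]}}

```text
time_s: 27.75
eef_pos: [468.3, -110.0, 10.7]
orientation: [-3.142, -0.0, 1.387]
wrist_force: [-0.4, 0.3, -0.4]
width: 0.2
grasp_force: 0.0
```

Emit:
{"name": "jog_arm", "arguments": {"motion": [[0,1,0,0,0,0],[0,0.5,0,0,0,0],[0,0,0,0,0,0]]}}

```text
time_s: 28.05
eef_pos: [469.8, -110.3, 10.7]
orientation: [-3.142, -0.0, 1.387]
wrist_force: [0.5, -0.4, -0.3]
width: -0.0
grasp_force: 0.0
```

Emit:
{"name": "jog_arm", "arguments": {"motion": [[0,1,0,0,0,0],[0,0.5,0,0,0,0],[0,0,0,0,0,0]]}}

```text
time_s: 28.35
eef_pos: [471.0, -110.6, 10.6]
orientation: [-3.141, 0.0, 1.387]
wrist_force: [-1.7, 0.5, 0.1]
width: 0.2
grasp_force: 1.0
```

Contact starting; a little more.

Emit:
{"name": "jog_arm", "arguments": {"motion": [[0,0.5,0,0,0,0],[0,0.5,0,0,0,0],[0,0,0,0,0,0]]}}

```text
time_s: 28.65
eef_pos: [471.2, -110.6, 10.5]
orientation: [-3.14, 0.0, 1.387]
wrist_force: [-7.3, 2.7, 4.8]
width: -0.2
grasp_force: 3.9
```

Emit:
{"name": "jog_arm", "arguments": {"motion": [[0,0.5,0,0,0,0],[0,0.5,0,0,0,0],[0,0,0,0,0,0]]}}

```text
time_s: 28.95
eef_pos: [471.3, -110.7, 10.3]
orientation: [-3.138, 0.001, 1.387]
wrist_force: [-12.6, 2.7, 9.9]
width: 0.0
grasp_force: 6.7
```

Emit:
{"name": "jog_arm", "arguments": {"motion": [[0,-3,0,0,0,0],[2,-5,0,0,0,0],[15,0,-0.5,0,0,0],[20,0,0,0,0,0],[17,0,0,0,0,0],[8,5,0,0,0,0],[0,14,0,0,0,0],[0,20,0,0,0,0],[0,16,0,0,0,0],[0,8,0,0,0,0],[0,0,0,0,0,0],[0,0,0,0,0,0]]}}

```text
time_s: 30.15
eef_pos: [537.9, -60.0, 11.0]
orientation: [-3.141, -0.0, 1.387]
wrist_force: [-0.2, 0.1, 0.4]
width: 0.0
grasp_force: 0.0
```

Emit:
{"name": "jog_arm", "arguments": {"motion": [[-3,0,0,0,0,0],[-4,0,0,0,0,0],[-2,0,0,0,0,0],[-1,0,0,0,0,0],[0,0,0,0,0,0]]}}

```text
time_s: 30.65
eef_pos: [536.7, -70.1, 11.2]
orientation: [-3.142, 0.0, 1.386]
wrist_force: [0.2, -0.5, -0.2]
width: 0.0
grasp_force: 0.0
```

Emit:
{"name": "jog_arm", "arguments": {"motion": [[-1,0,0,0,0,0],[-1,0,0,0,0,0],[-1,0,0,0,0,0],[0,0,0,0,0,0]]}}

```text
time_s: 31.05
eef_pos: [536.2, -73.0, 11.1]
orientation: [-3.141, 0.0, 1.387]
wrist_force: [0.8, -0.5, 0.2]
width: 0.0
grasp_force: 0.0
```

Emit:
{"name": "jog_arm", "arguments": {"motion": [[-1,0,0,0,0,0],[-0.5,0,0,0,0,0],[0,0,0,0,0,0]]}}

```text
time_s: 31.35
eef_pos: [535.9, -74.4, 11.1]
orientation: [-3.141, -0.0, 1.387]
wrist_force: [0.4, -0.3, -0.0]
width: 0.1
grasp_force: 0.0
```

Emit:
{"name": "jog_arm", "arguments": {"motion": [[-1,0,0,0,0,0],[-0.5,0,0,0,0,0],[0,0,0,0,0,0]]}}

```text
time_s: 31.65
eef_pos: [535.6, -75.9, 11.2]
orientation: [-3.142, -0.0, 1.387]
wrist_force: [0.4, 0.0, 0.3]
width: -0.0
grasp_force: 0.0
```

Emit:
{"name": "jog_arm", "arguments": {"motion": [[-1,0,0,0,0,0],[-0.5,0,0,0,0,0],[0,0,0,0,0,0]]}}

```text
time_s: 31.95
eef_pos: [535.5, -76.4, 11.2]
orientation: [3.142, -0.001, 1.388]
wrist_force: [0.6, 5.0, -0.3]
width: -0.2
grasp_force: 2.6
```

Emit:
{"name": "jog_arm", "arguments": {"motion": [[-0.5,0,0,0,0,0],[-0.5,0,0,0,0,0],[0,0,0,0,0,0]]}}

```text
time_s: 32.25
eef_pos: [535.3, -76.5, 11.2]
orientation: [-3.142, -0.002, 1.388]
wrist_force: [0.5, 9.8, -0.6]
width: -0.2
grasp_force: 4.7
```

Emit:
{"name": "jog_arm", "arguments": {"motion": [[-0.5,0,0,0,0,0],[-0.5,0,0,0,0,0],[0,0,0,0,0,0]]}}

```text
time_s: 32.55
eef_pos: [535.2, -76.7, 11.2]
orientation: [-3.142, -0.003, 1.389]
wrist_force: [0.2, 13.7, 0.4]
width: 0.3
grasp_force: 6.9
```

Home against both stops. Back away and lift.

Emit:
{"name": "jog_arm", "arguments": {"motion": [[3,0,0,0,0,0],[8,0,0,0,0,0],[12,0,-5,0,0,0],[20,0,-20,0,0,0],[20,0,-30,0,0,0],[20,0,-40,0,0,0],[20,0,-40,0,0,0],[10,0,-20,0,0,0],[0,0,0,0,0,0]]}}

```text
time_s: 33.45
eef_pos: [557.1, 34.6, 169.6]
orientation: [3.137, -0.001, 1.389]
wrist_force: [-1.3, -0.0, -0.8]
width: 0.1
grasp_force: 0.0
```

```bash
python3 - <<'E'
from fit import *
f=grab('side');s=robot.state();print(s['eef_pos'],s['time_s'])
H=world([[35,7,6]],[519,-145.3,-1.755])[0];p=[H[0],H[1],-1.755,6]
a=draw(f,CAR[:1],p,'',(220,120,340,220),6)
b=cv2.resize(f['image'][120:220,220:340],None,fx=6,fy=6,interpolation=cv2.INTER_CUBIC)[...,::-1]
cv2.imwrite('pics/s5.png',cv2.resize(np.hstack([b,a]),(800,333)))
E
```

```text
[556.25681554  33.22086913 167.66986191] 33.5
```

View pics/s5.png

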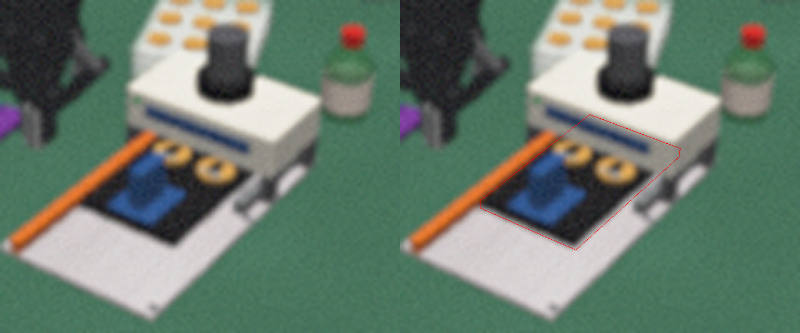

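The picture shows the carrier lying along the orange side stop, with its nose under the hood. The arm is clear and touching nothing.

```bash
python3 -c "
from bench import robot
print(robot.sign_off())"
```

```text
the job is handed in; nothing more can be done
None
```

The carrier is under the hood with its nose against the end stop and its long edge flush against the side stop, confirmed by light contact pushes of about 13 N in each direction; I handed it in at about 33.5 s with the arm clear, and no verdict was returned.

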